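Seal the meal boxes for the tray trolley

TASK

Seal every meal box on the table: first press down the four snap tabs around the lid of each box until all of them lie flat, then lift the press-stud pliers off their stand and squeeze the upright stud hasp on each lid between the jaws until it snaps shut, never pinching a hasp with the gripper's own fingers. Finally hang the pliers back on their stand as they were, leaving the boxes standing on the table and no glass knocked over.

Things in the scene. Friction and masses are not known exactly. Their poses are not given: they have to be found in the camera images.
- box1_lid (a point): Centre of the lid's top face of a meal box (loose, 0.75 kg, may be absent): grey body, white lid, 130 x 130 mm (x, y), 60 mm tall; this point is 60 mm above its underside, z up. In the middle of each of its four edges is a steel snap tab; in the middle stands the stud hasp, two upright metal tongues facing each other along x
- box1_hasp (a joint): Hinged tongue of this lid's hasp: 0 = leaning open, 0.30 rad = upright, snapped shut. 8 N at half height moves it; it stays as left. Squeeze it only with the pliers. Tongues 30 mm wide (y), 34 mm tall above the lid, 4 mm thick; the fixed one fills x = -5 to -1 mm, the hinged one (hinge at lid level) +1 to +5 mm when shut, but first leans away to x = +15 mm at its top
- box1_tab1 (a joint): Snap tab in the middle of the +y edge of this lid: steel flap 38 mm wide, 26 mm long, 4 mm thick, hinged on the lid top at y = +38 mm, sticking up outwards: 0 = raised (outer edge 15 mm above the lid), 0.45 rad = flat (its top 4 mm above the lid), engaged. About 5 N down near its outer edge (y = +57 mm) moves it; it stays where it is left
- box1_tab2 (a joint): Snap tab in the middle of the -x edge of this lid: steel flap 38 mm wide, 26 mm long, 4 mm thick, hinged on the lid top at x = -38 mm, sticking up outwards: 0 = raised (outer edge 15 mm above the lid), 0.45 rad = flat (its top 4 mm above the lid), engaged. About 5 N down near its outer edge (x = -57 mm) moves it; it stays where it is left
- box1_tab3 (a joint): Snap tab in the middle of the -y edge of this lid: steel flap 38 mm wide, 26 mm long, 4 mm thick, hinged on the lid top at y = -38 mm, sticking up outwards: 0 = raised (outer edge 15 mm above the lid), 0.45 rad = flat (its top 4 mm above the lid), engaged. About 5 N down near its outer edge (y = -57 mm) moves it; it stays where it is left
- box1_tab4 (a joint): Snap tab in the middle of the +x edge of this lid: steel flap 38 mm wide, 26 mm long, 4 mm thick, hinged on the lid top at x = +38 mm, sticking up outwards: 0 = raised (outer edge 15 mm above the lid), 0.45 rad = flat (its top 4 mm above the lid), engaged. About 5 N down near its outer edge (x = +57 mm) moves it; it stays where it is left
- box2_lid (a point): Centre of the lid's top face of a meal box (loose, 0.75 kg, may be absent): grey body, white lid, 130 x 130 mm (x, y), 60 mm tall; this point is 60 mm above its underside, z up. In the middle of each of its four edges is a steel snap tab; in the middle stands the stud hasp, two upright metal tongues facing each other along x
- box2_hasp (a joint): Hinged tongue of this lid's hasp: 0 = leaning open, 0.30 rad = upright, snapped shut. 8 N at half height moves it; it stays as left. Squeeze it only with the pliers. Tongues 30 mm wide (y), 34 mm tall above the lid, 4 mm thick; the fixed one fills x = -5 to -1 mm, the hinged one (hinge at lid level) +1 to +5 mm when shut, but first leans away to x = +15 mm at its top
- box2_tab1 (a joint): Snap tab in the middle of the +y edge of this lid: steel flap 38 mm wide, 26 mm long, 4 mm thick, hinged on the lid top at y = +38 mm, sticking up outwards: 0 = raised (outer edge 15 mm above the lid), 0.45 rad = flat (its top 4 mm above the lid), engaged. About 5 N down near its outer edge (y = +57 mm) moves it; it stays where it is left
- box2_tab2 (a joint): Snap tab in the middle of the -x edge of this lid: steel flap 38 mm wide, 26 mm long, 4 mm thick, hinged on the lid top at x = -38 mm, sticking up outwards: 0 = raised (outer edge 15 mm above the lid), 0.45 rad = flat (its top 4 mm above the lid), engaged. About 5 N down near its outer edge (x = -57 mm) moves it; it stays where it is left
- box2_tab3 (a joint): Snap tab in the middle of the -y edge of this lid: steel flap 38 mm wide, 26 mm long, 4 mm thick, hinged on the lid top at y = -38 mm, sticking up outwards: 0 = raised (outer edge 15 mm above the lid), 0.45 rad = flat (its top 4 mm above the lid), engaged. About 5 N down near its outer edge (y = -57 mm) moves it; it stays where it is left
- box2_tab4 (a joint): Snap tab in the middle of the +x edge of this lid: steel flap 38 mm wide, 26 mm long, 4 mm thick, hinged on the lid top at x = +38 mm, sticking up outwards: 0 = raised (outer edge 15 mm above the lid), 0.45 rad = flat (its top 4 mm above the lid), engaged. About 5 N down near its outer edge (x = +57 mm) moves it; it stays where it is left
- box3_lid (a point): Centre of the lid's top face of a meal box (loose, 0.75 kg, may be absent): grey body, white lid, 130 x 130 mm (x, y), 60 mm tall; this point is 60 mm above its underside, z up. In the middle of each of its four edges is a steel snap tab; in the middle stands the stud hasp, two upright metal tongues facing each other along x
- box3_hasp (a joint): Hinged tongue of this lid's hasp: 0 = leaning open, 0.30 rad = upright, snapped shut. 8 N at half height moves it; it stays as left. Squeeze it only with the pliers. Tongues 30 mm wide (y), 34 mm tall above the lid, 4 mm thick; the fixed one fills x = -5 to -1 mm, the hinged one (hinge at lid level) +1 to +5 mm when shut, but first leans away to x = +15 mm at its top
- box3_tab1 (a joint): Snap tab in the middle of the +y edge of this lid: steel flap 38 mm wide, 26 mm long, 4 mm thick, hinged on the lid top at y = +38 mm, sticking up outwards: 0 = raised (outer edge 15 mm above the lid), 0.45 rad = flat (its top 4 mm above the lid), engaged. About 5 N down near its outer edge (y = +57 mm) moves it; it stays where it is left
- box3_tab2 (a joint): Snap tab in the middle of the -x edge of this lid: steel flap 38 mm wide, 26 mm long, 4 mm thick, hinged on the lid top at x = -38 mm, sticking up outwards: 0 = raised (outer edge 15 mm above the lid), 0.45 rad = flat (its top 4 mm above the lid), engaged. About 5 N down near its outer edge (x = -57 mm) moves it; it stays where it is left
- box3_tab3 (a joint): Snap tab in the middle of the -y edge of this lid: steel flap 38 mm wide, 26 mm long, 4 mm thick, hinged on the lid top at y = -38 mm, sticking up outwards: 0 = raised (outer edge 15 mm above the lid), 0.45 rad = flat (its top 4 mm above the lid), engaged. About 5 N down near its outer edge (y = -57 mm) moves it; it stays where it is left
- box3_tab4 (a joint): Snap tab in the middle of the +x edge of this lid: steel flap 38 mm wide, 26 mm long, 4 mm thick, hinged on the lid top at x = +38 mm, sticking up outwards: 0 = raised (outer edge 15 mm above the lid), 0.45 rad = flat (its top 4 mm above the lid), engaged. About 5 N down near its outer edge (x = +57 mm) moves it; it stays where it is left
- pliers_grip (a point): Middle of the grip zone of the press-stud pliers (loose, 0.2 kg), which hang upright, handles up, jaws down. x = direction in which handles and jaws close, y = along the hinge pin, z = up. Two black handles, 18 mm wide (y), from 34 mm below to 24 mm above this point, 62 mm over their outer faces when open; hold them with the fingers closed to about 54 mm
- pliers_pivot (a point): Pliers' pivot, 70 mm below pliers_grip, axes alike, in the middle of a crossbar 72 mm long (y), 22 wide, 8 thick. Jaws, 14 mm wide (y), hang from 30 to 70 mm below it; open they flare from 29 mm apart to 42 at the tips (64 outside), 6 less with handles held at 54 mm. Closing makes them parallel, tips 4 mm lower: start with the tips 15 to 18 mm above the lid
- pliers_half (a joint): Closing angle of the pliers: 0 = open, about 0.46 rad = jaws closed on a shut hasp (29 mm over the handles), 0.55 at most. A spring opens them: 9 N on each handle starts to close them, 15 N (20 N with a hasp between the jaws) closes them
- stand_seat (a point): Where the pliers' pivot is when they hang in the fixed stand, 104 mm above the table. Two white arms along the stand's x, 10 mm wide, 40 mm apart inside, tops 4 mm below this point, carry the crossbar's ends; lips 12 mm tall leave 34 mm of arm (x) for it. The jaws hang between the arms; open above; its post at x = +68 mm is no higher than the arms
- tumbler1: Green drinking glass standing upside down, 85 mm tall, 72 mm across, on the far left; origin in the middle of its underside. Not part of the job
- tumbler2: Green drinking glass standing upside down, 85 mm tall, 72 mm across, on the far right; origin in the middle of its underside. Not part of the job
Things that resemble listed ones, but are neither listed nor needed, are in the scene too. What is shaped like the part that bears box1_lid but red or yellow is not meant.

How it is judged:
On the way, in this order (a step that is already met when the one before it is completed fails the run):
1. all four snap tabs of every box are pressed flat (value of joint each of box1_tab1, box1_tab2, box1_tab3, box1_tab4, box2_tab1, box2_tab2, box2_tab3, box2_tab4, box3_tab1, box3_tab2, box3_tab3, box3_tab4 above 0.38 rad), for 0.2 s.
2. the stud hasp of every box is snapped shut (value of joint each of box1_hasp, box2_hasp, box3_hasp above 0.25 rad), for 0.2 s.
At the end, for the whole second after the job is handed in: Every tab on every box is within 0.07 rad of flat and every hasp within 0.05 rad of shut; the boxes stand upright on the table (within 0.1 rad); the pliers hang at rest in the stand, pivot within 16 mm sideways and 6 mm in height of the seat and within 0.15 rad of upright (all of step 1 and all of step 2 and angle between each of box1_lid, box2_lid, box3_lid's own z axis and vertical below 0.1 rad and height (world z) of each of box1_lid, box2_lid, box3_lid below 0.07 m and horizontal distance between pliers_pivot and stand_seat below 0.016 m and z of pliers_pivot in the frame of stand_seat between -0.006 and 0.006 m and angle between pliers_pivot's own z axis and vertical below 0.15 rad and linear speed of pliers below 0.03 m/s); the robot touches nothing.
It fails at once if a hasp is pinched or pushed with the gripper's own fingers (contact force between the fingers and box1_hasp above 3 N or contact force between the fingers and box2_hasp above 3 N or contact force between the fingers and box3_hasp above 3 N).
It fails at once if a glass is knocked over (angle between any of tumbler1, tumbler2's own z axis and vertical above 0.6 rad).
Of box1, box2, box3 only 2 to 3 are there at a start; the rules pass over those that are not, and their reading is None.
At some moment in a run one of box1, box2, box3 may be knocked a few centimetres aside while the robot is not near it.
It also fails if it takes over 210 s, if anything falls off the work surface, if the arm or the gripper's body presses on something with over 40 N, if the wrist force passes 120 N, or if a joint passes its speed limit or range.

ROBOT

A 6-joint arm with a two-finger parallel gripper is mounted at the origin on the work surface. World frame = base frame: x ahead of the robot, y to its left, z up, the work surface at z = 0. Lengths are in m, angles in rad, forces in N, time in s.
With the tool pointing down it reaches from about 0.275 to 0.75 m from the base axis. Payload 10.2 kg.
Tool frame: the origin (TCP) lies at the very end of the fingers, on their centre line; the grasp point (between the pads) lies 19 mm behind it; z points along the fingers, y is the direction in which the jaws open and shut (so a half turn about z gives the same grasp; the last joint's range is limited). The gripper opens to 85 mm and grips with 20 to 120 N. Pads are 22 mm wide; open, the fingers measure 114 mm over their backs; the gripper's body (76 mm by 85 mm) begins 54 mm behind the grasp point. The pads swing forward as they close: fully open they stand 13 mm farther back than shut.
Start: joints at [0.978, 0.313, 1.498, -0, 1.331, -0.223], TCP at [0.19, 0.49, 0.231] pointing down, gripper open.
Joint ranges: [-2.94, 2.94], [-0.97, 2.17], [0.19, 2.56], [-1.23, 4.37], [0.02, 3.11], [-2.88, 2.88]. Speed limits (rad/s): [2.39, 2.39, 3.01, 3.14, 3.14, 3.14].

INTERFACE

Orientations are given as [roll, pitch, yaw] about the fixed x, y, z axes, in that order (R = Rz(yaw) Ry(pitch) Rx(roll)).
In Python, from cell import manip, viewer gives the robot as it stands.
- The arm moves only by the shell command python3 -m crank 'ROWS'. ROWS is text: rows parted by semicolons, each of 5 numbers parted by spaces: the shift along the tool's x, y, z in cm, then the turn about the tool's z in rad, then the closure in counts, from 0 (fully open) to 255 (shut). A call has 1 to 10 rows; each row is the pose to reach, as a shift and turn from the pose commanded when the call began, along the tool's axes at that moment; what a row does not reach only later rows make up. A row lasts 1/8 s, in which the tool goes at most 62.5 mm and 10.7 degrees, less where a joint would pass 70% of its speed; a pose out of reach is approached as far as the arm can. A call with a gripper value outside its range is refused whole. The fingers move at their own pace and stop on an object; the grip force is fixed at half the most. Time passes only in rows, so rows that repeat a pose let the fingers close. It gives the time, the measured TCP pose, the force and the opening at its end, in the units of the state.
- manip.get_state(): the state, without advancing time (a new reading comes with each control period).
- viewer.snapshot(name): name is "scene" or "top"; returns the picture (480x640x3 uint8, red, green, blue); there is no depth.
- viewer.camera_model(name): a dict with "fx", "fy", "cx", "cy" (pixels), "k1" (the pictures are not rectified: a ray, as slopes to the right and down, at radius r is drawn at 1 + k1 r^2 times it, then the intrinsics apply), "R" (3x3) and "t" (3): a world point X has camera coordinates R X + t. Camera axes: x right, y down, z forward; pixel columns grow to the right and rows downward; lengths in m; the calibration is good to about 2 mm. A picture is of the moment at which its call begins. camera_model takes no time and is no camera call.
- manip.sign_off(): hands the job in, once; it reports no verdict.
The state is a dict: "t": time; "joint_positions": joint angles; "qd": joint speeds; "effort": joint torques, N m; "ee_pos": TCP position; "tool_rot": TCP orientation; "force": force on the tool from outside, world axes, zero at the start; "ft_torque": the same for the moment, N m; "gripper_width": finger opening in m.
Only numpy, scipy, OpenCV 4.12 (cv2) and the standard library are available. Lean on these libraries where they do the work, as an engineer would, in place of code of your own. Each camera call takes 0.05 s, during which the arm holds its last target. There are 200 camera calls.

## Working session

There is one attempt and no reset: what is moved stays moved. The work goes in short steps, Python scripts to look and compute and a shell command to move; the robot and the scene stay as the last step left them, time stands still between calls to the robot, and variables do not carry over. Pictures are saved under pics/ and viewed, about 12 in all and at most 16, crops included, and the job is handed in when it is done.

```bash
ls; mkdir -p pics
python3 - <<'E'
from cell import manip, viewer
import cv2,numpy as np
s=manip.get_state(); print(s)
for n in("scene","top"):
    im=viewer.snapshot(n); cv2.imwrite(f"pics/{n}0.png",im[:,:,::-1]); m=viewer.camera_model(n); print(n,m)
E
```

```text
pics
{'t': 0.0, 'joint_positions': array([ 9.77594053e-01,  3.13462820e-01,  1.49843712e+00,  2.10061207e-05,
        1.33099342e+00, -2.23405480e-01]), 'qd': array([ 4.57210068e-04,  3.15180293e-05, -1.98656625e-03, -1.08027924e-03,
       -6.59702559e-04, -3.02715376e-04]), 'effort': array([ 7.67035544e-04, -4.12249589e+01, -2.59752399e+01, -2.49257357e-05,
        3.98536708e-03, -4.99595970e-06]), 'ee_pos': array([0.18961217, 0.48929109, 0.2307285 ]), 'tool_rot': array([-3.14032878e+00, -3.08066935e-04,  2.77179066e+00]), 'force': array([-0.02236729,  1.16789706,  1.26881406]), 'ft_torque': array([ 0.02393119, -0.05750756,  0.02981553]), 'gripper_width': 0.08527730398917434}
scene {'fx': 436.62570631880993, 'fy': 436.62570631880993, 'cx': 324.35030881967674, 'cy': 231.8325887348386, 'k1': -0.01126277258904551, 'R': array([[-0.49637947,  0.8678736 ,  0.02007095],
       [ 0.56365845,  0.33979544, -0.75287995],
       [-0.66022465, -0.36240099, -0.65785176]]), 't': array([ 0.26179028, -0.22660877,  1.55462578])}
top {'fx': 441.0050590146307, 'fy': 441.0050590146307, 'cx': 313.99730541133414, 'cy': 240.37649995952208, 'k1': -0.07788658472017769, 'R': array([[-0.02741502, -0.99961334,  0.00464578],
       [-0.99650443,  0.02696227, -0.07906929],
       [ 0.07891346, -0.00679723, -0.9968583 ]]), 't': array([-0.00205405,  0.59943699,  0.97765387])}
```

View pics/top0.png

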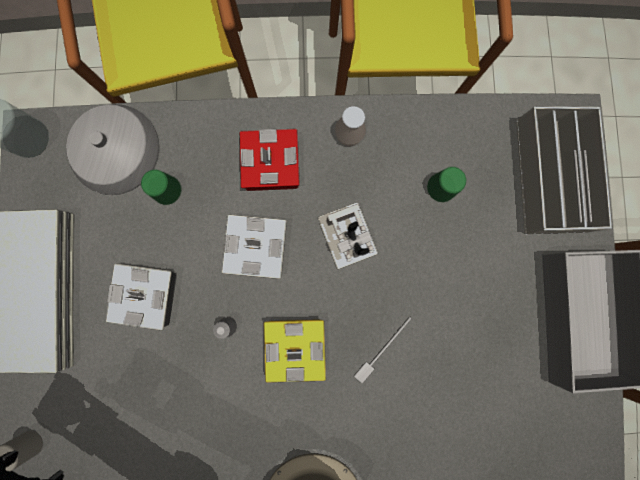

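View pics/scene0.png

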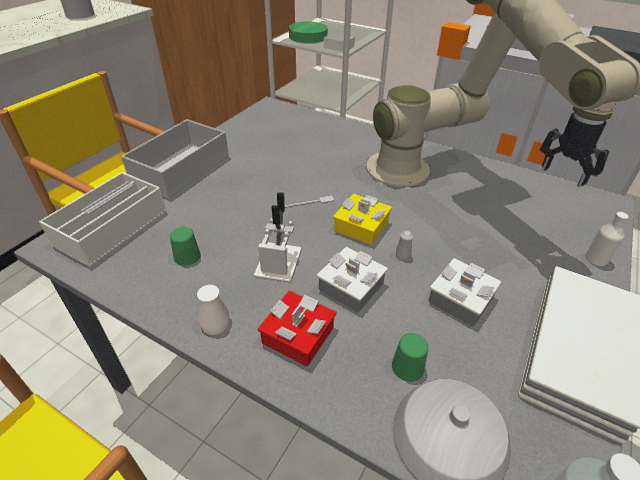

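The top view shows two white boxes, at px (254,246) and (140,296). The red and yellow boxes are decoys. The stand with the pliers is at (348,236) and the glasses are at (157,184) and (447,183).

```bash
cat > h.py <<'E'
from cell import manip, viewer
import cv2,numpy as np
def ray(n,px):
    m=viewer.camera_model(n); px=np.atleast_2d(np.array(px,float))
    K=np.array([[m['fx'],0,m['cx']],[0,m['fy'],m['cy']],[0,0,1]])
    u=cv2.undistortPoints(px[:,None],K,np.array([m['k1'],0,0,0.]))[:,0]
    R=np.array(m['R']);t=np.array(m['t'])
    return -R.T@t, np.c_[u,np.ones(len(u))]@R
def onplane(n,px,z):
    o,d=ray(n,px); return o+d*((z-o[2])/d[:,2])[:,None]
def proj(n,X):
    m=viewer.camera_model(n); c=np.atleast_2d(X)@np.array(m['R']).T+m['t']; s=c[:,:2]/c[:,2:]
    s=s*(1+m['k1']*(s**2).sum(1,keepdims=True)); return s*m['fx']+[m['cx'],m['cy']]
def tri(pa,pb):
    o1,d1=ray('scene',pa);o2,d2=ray('top',pb);d1=d1[0];d2=d2[0]
    a=np.linalg.lstsq(np.c_[d1,-d2],o2-o1,rcond=None)[0]
    p,q=o1+a[0]*d1,o2+a[1]*d2; return (p+q)/2,np.linalg.norm(p-q)
def boxes(im,n='top',z=.06):
    b=im.astype(int); mask=((b.min(2)>195)).astype(np.uint8)
    mask=cv2.morphologyEx(mask,cv2.MORPH_CLOSE,np.ones((15,15)))
    for c in cv2.findContours(mask,0,2)[0]:
        if cv2.contourArea(c)<1000: continue
        P=onplane(n,c[:,0],z)[:,:2].astype(np.float32)
        r=cv2.minAreaRect(P)
        if .1<r[1][0]<.16: print('rect',np.round(r[0],4),np.round(r[1],4),'deg',round(r[2],1), 'px',c[:,0].mean(0).round())
def crop(im,x0,y0,x1,y1,f,name):
    cv2.imwrite(f'pics/{name}.png',cv2.resize(im[y0:y1,x0:x1,::-1],None,fx=f,fy=f,interpolation=cv2.INTER_CUBIC))
E
python3 - <<'E'
from h import *
im=viewer.snapshot('top'); boxes(im)
print(-np.array(viewer.camera_model('top')['R']).T@viewer.camera_model('top')['t'])
a=cv2.resize(im[190:350,90:390,::-1],None,fx=2.6,fy=2.6,interpolation=cv2.INTER_CUBIC);cv2.imwrite('pics/c1.png',a)
s=viewer.snapshot('scene'); crop(s,245,185,325,290,5,'c2')
E
```

```text
[ 0.52013526 -0.0115701   1.02198897]
```

View pics/c1.png

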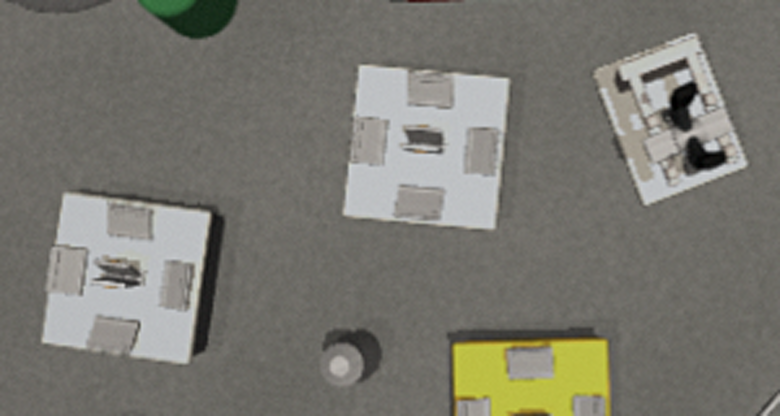

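View pics/c2.png

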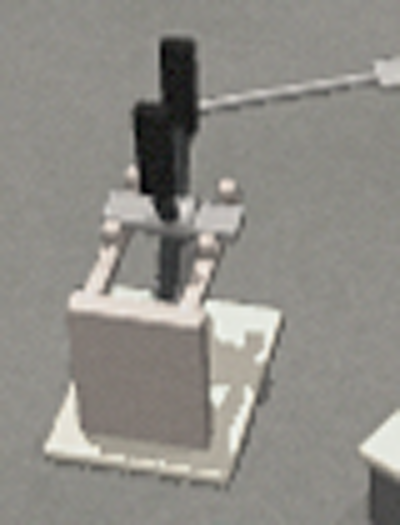

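Run:
```python
from h import *
f=lambda L:np.array(L)/2.6+[90,190]
for L in ([(65,193),(212,210),(190,363),(42,343)],[(360,66),(509,78),(495,229),(344,213)]):
    P=onplane('top',f(L),.06); c=P.mean(0); e=np.roll(P,-1,0)-P
    yaw=[np.degrees(np.arctan2(v[1],v[0])) for v in (P[0]-P[3],P[1]-P[2])]; yy=[np.degrees(np.arctan2(v[0],-v[1])) for v in (P[0]-P[1],P[3]-P[2])]
    print('box',c.round(4),np.linalg.norm(e,axis=1).round(4),np.round(yaw,1),np.round(yy,1),'hyp',np.linalg.norm(c[:2]).round(3))
im=viewer.snapshot('top'); print(im[258,240],im[270,230],im[240,128])
g=lambda L:np.array(L)/5+[245,185]
B=onplane('scene',g([(131,178),(228,187),(110,232),(206,242)]),.109);print('lips',B.round(4),B.mean(0).round(4), proj('top',B).round(1).tolist())
H=onplane('scene',g([(178,43),(153,107)]),.104+.094);print('handle tops',H.round(4),proj('top',H).round(1).tolist())
P=onplane('top',f([(595,75),(695,35),(745,165),(645,205)]),.008);e=np.roll(P,-1,0)-P
print('plate',P.round(4).tolist(),np.linalg.norm(e,axis=1),np.degrees(np.arctan2(e[1],e[0])), [np.degrees(np.arctan2(v[1],v[0])) for v in e])
crop(im,310,195,390,275,7,'c3')
```

```text
box [0.4831 0.3695 0.06  ] [0.1285 0.1291 0.1289 0.1279] [-9.1 -8.8] [172.2 171.7] hyp 0.608
box [0.587  0.1131 0.06  ] [0.1269 0.1276 0.1276 0.1248] [-6.9 -6.6] [173.8 172.5] hyp 0.598
[189 193 196] [191 192 195] [113 111 104]
lips [[ 0.5769 -0.1357  0.109 ]
 [ 0.5567 -0.088   0.109 ]
 [ 0.618  -0.12    0.109 ]
 [ 0.5991 -0.0737  0.109 ]] [ 0.5877 -0.1043  0.109 ] [[370.9, 246.3], [348.3, 256.6], [362.7, 226.8], [340.8, 236.4]]
handle tops [[ 0.5632 -0.1103  0.198 ]
 [ 0.6127 -0.0913  0.198 ]] [[364.0, 250.8], [353.0, 224.8]]
plate [[0.6501, -0.0311, 0.008], [0.6838, -0.1216, 0.008], [0.5662, -0.1618, 0.008], [0.5333, -0.072, 0.008]] [0.09653556 0.12425778 0.09571043 0.12371167] [ -74.01163281 -155.99164717    0.        ] [np.float64(-69.58140544955614), np.float64(-161.0773662253673), np.float64(110.10288256706093), np.float64(19.298954467023215)]
```

View pics/c3.png

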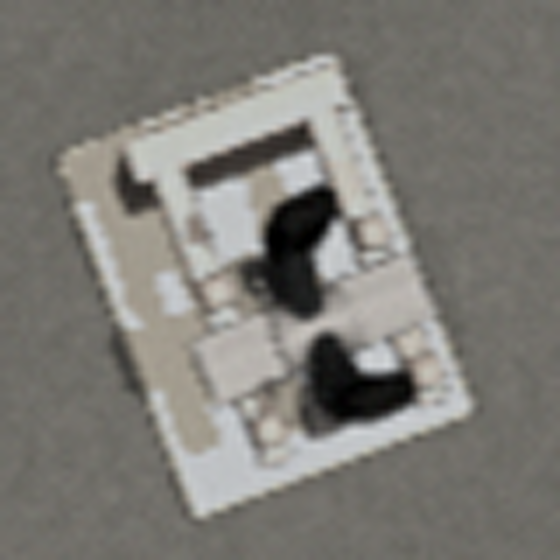

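```bash
cat >> h.py <<'E'
def rel(targets,z=None):
    "targets world xyz -> shift in cm along current tool axes"
    from scipy.spatial.transform import Rotation as Ro
    s=manip.get_state(); R=Ro.from_euler('xyz',s['tool_rot']).as_matrix()
    print('t',round(s['t'],2),'tcp',s['ee_pos'].round(4),'yaw',np.degrees(s['tool_rot'][2]).round(2),'F',s['force'].round(1),'w',round(s['gripper_width'],4))
    for T in targets: print(np.round(T,4),'->',((np.array(T)-s['ee_pos'])@R*100).round(2))
def body(c,yawdeg,p):
    a=np.radians(yawdeg); return [c[0]+p[0]*np.cos(a)-p[1]*np.sin(a),c[1]+p[0]*np.sin(a)+p[1]*np.cos(a),p[2]]
E
python3 -c "
from h import *
rel([body((.4831,.3695),-8.4,(0,.056,.12))])"
```

```text
t 0.25 tcp [0.1897 0.4894 0.2311] yaw 158.81 F [ 0.4 -0.5 -0.5] w 0.0853
[0.4913 0.4249 0.12  ] -> [-30.46   4.89  11.1 ]
```

```bash
python3 -m crank '-6 1 1 -0.11 255; -12 2 2 -0.223 255; -18 3 4 -0.223 255; -24 4 6 -0.223 255; -30.5 4.9 8 -0.223 255; -30.5 4.9 10 -0.223 255; -30.5 4.9 10 -0.223 255; -30.5 4.9 10 -0.223 255'; python3 -c "
from h import *
c=(.4831,.3695)
rel([body(c,-8.4,p) for p in ((0,.056,.0635),(-.056,0,.0635),(0,-.056,.0635),(.056,0,.0635))])
im=viewer.snapshot('scene'); crop(im,400,200,560,340,4,'c4')"
```

```text
t: 1.25
ee_pos: [0.4914, 0.4256, 0.1324]
tool_rot: [3.141, 0.001, 2.996]
force: [-0.1, 0.2, 0.3]
gripper_width: 0.0
t 1.25 tcp [0.4914 0.4256 0.1324] yaw 171.64 F [-0.1  0.2  0.3] w 0.0
[0.4913 0.4249 0.0635] -> [ 0.01 -0.07  6.89]
[0.4277 0.3777 0.0635] -> [ 5.61 -5.67  6.88]
[0.4749 0.3141 0.0635] -> [  0.02 -11.27   6.88]
[0.5385 0.3613 0.0635] -> [-5.59 -5.68  6.89]
```

View pics/c4.png

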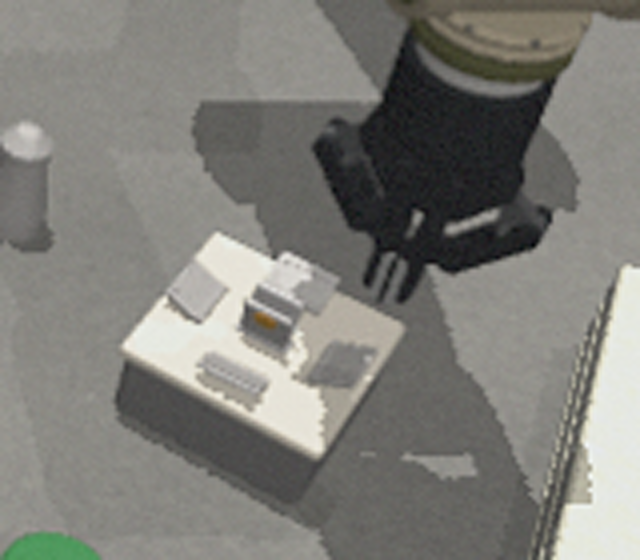

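```bash
python3 -m crank '0 -0.1 4 0 255; 0 -0.1 5.8 0 255; 0 -0.1 6.4 0 255; 0 -0.1 6.9 0 255; 0 -0.1 6.9 0 255; 0 -0.1 6.9 0 255'
```

```text
t: 2.05
ee_pos: [0.4921, 0.4249, 0.064]
tool_rot: [3.139, 0.002, 2.995]
force: [-2.5, 3.2, 5.6]
gripper_width: -0.0003
```

```bash
python3 -m crank '0 0 0.15 0 255; 0 0 0.15 0 255; 0 0 -3 0 255;5.6 -5.6 -3 0 255;5.6 -5.6 -1 0 255;5.6 -5.6 -0.4 0 255;5.6 -5.6 0.1 0 255;5.6 -5.6 0.15 0 255;5.6 -5.6 0.15 0 255'; python3 -m crank '0 0 -3.2 0 255; -5.6 -5.6 -3.2 0 255;-5.6 -5.6 -1 0 255;-5.6 -5.6 -0.4 0 255;-5.6 -5.6 0 0 255;-5.6 -5.6 0 0 255;-5.6 -5.6 0 0 255'; python3 -m crank '0 0 -3.2 0 255; -5.6 5.6 -3.2 0 255; -11.2 5.6 -3.2 0 255; -11.2 5.6 -1 0 255;-11.2 5.6 -0.4 0 255;-11.2 5.6 0 0 255;-11.2 5.6 0 0 255;-11.2 5.6 0 0 255'
```

```text
t: 3.18
ee_pos: [0.4282, 0.377, 0.0637]
tool_rot: [-3.141, -0.0, 2.995]
force: [-13.7, -7.8, 27.9]
gripper_width: -0.0
t: 4.05
ee_pos: [0.4768, 0.3129, 0.0637]
tool_rot: [-3.14, 0.004, 2.997]
force: [-1.5, -14.6, 20.5]
gripper_width: -0.0002
t: 5.05
ee_pos: [0.5942, 0.3525, 0.0617]
tool_rot: [3.141, 0.001, 2.995]
force: [0.1, -1.0, 0.8]
gripper_width: -0.0002
```

I overshot the fourth tab by 56 mm. The tool is in free space and touched nothing, so I'll lift and go back.

```bash
python3 -m crank '0 0 -3.2 0 255; 5.6 0 -3.2 0 255; 5.6 0 -0.9 0 255;5.6 0 -0.5 0 255;5.6 0 -0.15 0 255;5.6 0 -0.15 0 255;5.6 0 -0.15 0 255'; python3 -m crank '0 0 -4 0 255; 0 -6 -8 0 255; 0 -12 -8 0 255; 0 -18 -8 0 255;0 -18 -8 0 255'; python3 -c "
from h import *
im=viewer.snapshot('scene'); crop(im,300,200,520,350,3.5,'c5')
im=viewer.snapshot('top');crop(im,90,190,310,350,3.5,'c6');rel([])"
```

```text
t: 5.92
ee_pos: [0.5393, 0.3608, 0.0639]
tool_rot: [3.141, 0.0, 2.994]
force: [-6.0, 1.3, 9.5]
gripper_width: -0.0002
t: 6.55
ee_pos: [0.5128, 0.1789, 0.1429]
tool_rot: [-3.141, 0.0, 2.99]
force: [1.0, -0.4, 1.1]
gripper_width: -0.0004
t 6.65 tcp [0.5131 0.1818 0.1427] yaw 171.49 F [-0.5  0.4  0.8] w 0.0001
```

View pics/c5.png

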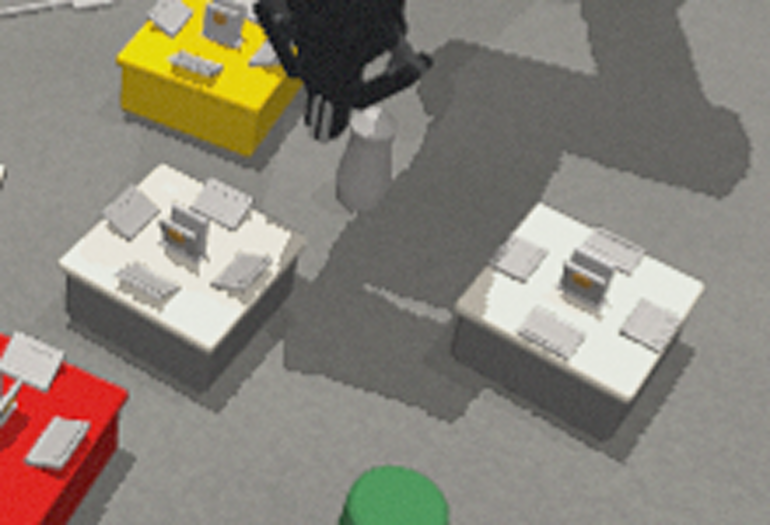

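View pics/c6.png

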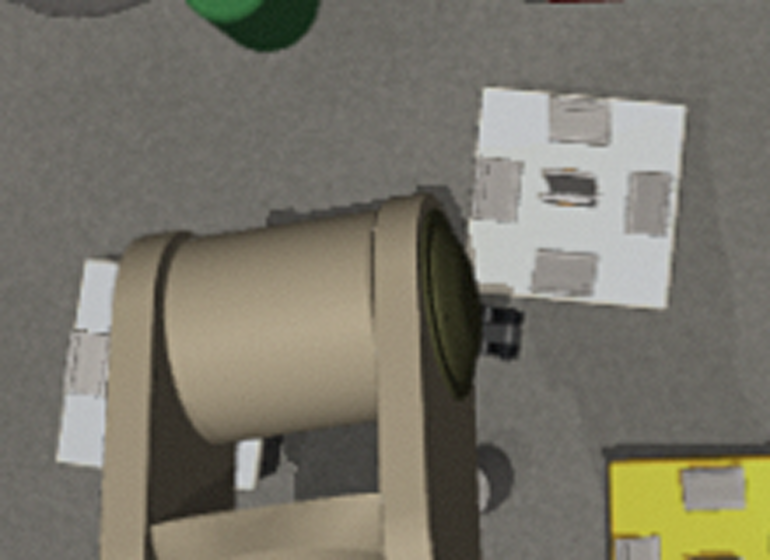

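Box A's tabs look flat in the scene crop, all four at lid level around (590,280). Box B is unmoved: its top corners are at px (228,215), (286,220) and (280,278). I'll press B next.

```bash
python3 -c "
from h import *
c=(.587,.1131)
rel([body(c,-6.8,p) for p in ((-.056,0,.0635),(0,.056,.0635),(.056,0,.0635),(0,-.056,.0635))])"
```

```text
t 6.65 tcp [0.5131 0.1818 0.1427] yaw 171.49 F [-0.5  0.4  0.8] w 0.0001
[0.5314 0.1197 0.0635] -> [-2.72 -5.87  7.92]
[0.5936 0.1687 0.0635] -> [-8.15 -0.1   7.93]
[0.6426 0.1065 0.0635] -> [-13.92  -5.53   7.93]
[0.5804 0.0575 0.0635] -> [ -8.49 -11.3    7.92]
```

```bash
python3 -m crank '-2.7 -5.9 3 -0.03 255; -2.7 -5.9 5 -0.03 255; -2.7 -5.9 6.8 -0.03 255; -2.7 -5.9 7.4 -0.03 255; -2.7 -5.9 7.95 -0.03 255; -2.7 -5.9 7.95 -0.03 255; -2.7 -5.9 7.95 -0.03 255'; python3 -m crank '0 0 -3.2 0 255; -5.6 5.6 -3.2 0 255;-5.6 5.6 -1 0 255;-5.6 5.6 -0.4 0 255;-5.6 5.6 0 0 255;-5.6 5.6 0 0 255;-5.6 5.6 0 0 255'
```

```text
t: 7.52
ee_pos: [0.5307, 0.1211, 0.0639]
tool_rot: [-3.141, -0.0, 3.027]
force: [-7.8, -1.5, 10.4]
gripper_width: -0.0001
t: 8.4
ee_pos: [0.5932, 0.1697, 0.064]
tool_rot: [3.141, 0.002, 3.025]
force: [0.5, 3.9, 4.4]
gripper_width: -0.0
```

```bash
python3 -m crank '0 0 -3.2 0 255; -5.6 -5.6 -3.2 0 255;-5.6 -5.6 -1 0 255;-5.6 -5.6 -0.4 0 255;-5.6 -5.6 0 0 255;-5.6 -5.6 0 0 255;-5.6 -5.6 0 0 255'; python3 -m crank '0 0 -3.2 0 255; 5.6 -5.6 -3.2 0 255;5.6 -5.6 -1 0 255;5.6 -5.6 -0.4 0 255;5.6 -5.6 0 0 255;5.6 -5.6 0 0 255;5.6 -5.6 0 0 255'
```

```text
t: 9.28
ee_pos: [0.6421, 0.1069, 0.064]
tool_rot: [-3.141, 0.002, 3.026]
force: [1.0, -3.6, 5.3]
gripper_width: 0.0001
t: 10.15
ee_pos: [0.5798, 0.0584, 0.0639]
tool_rot: [-3.141, -0.001, 3.026]
force: [-7.7, -4.3, 12.9]
gripper_width: -0.0001
```

```bash
python3 -m crank '0 0 -3.2 0 255; -5.6 5.6 -3.2 0 255;-5.6 5.6 -1 0 255;-5.6 5.6 -0.3 0 255;-5.6 5.6 0.12 0 255;-5.6 5.6 0.12 0 255;-5.6 5.6 0.12 0 255'; python3 -m crank '0 0 -3.2 0 255; 5.6 5.6 -3.2 0 255;5.6 5.6 -1 0 255;5.6 5.6 -0.3 0 255;5.6 5.6 0 0 255;5.6 5.6 0 0 255;5.6 5.6 0 0 255'; python3 -m crank '0 0 -6 0 255; 3 -4 -12 0 200; 3 -10 -18 0 100; 3 -16 -18 -0.2 0; 3 -16 -18 -0.2 0'; python3 -c "
from h import *
rel([(.5877,-.1043,.30)])
im=viewer.snapshot('scene'); crop(im,240,150,520,340,2.8,'d1')
im=viewer.snapshot('top');crop(im,90,190,390,350,2.6,'d2')"
```

```text
t: 11.02
ee_pos: [0.6419, 0.1084, 0.0639]
tool_rot: [3.139, 0.001, 3.025]
force: [-3.8, 7.2, 10.3]
gripper_width: 0.0002
t: 11.9
ee_pos: [0.5924, 0.1693, 0.0638]
tool_rot: [3.14, -0.002, 3.024]
force: [-12.4, 5.3, 17.3]
gripper_width: 0.0
t: 12.52
ee_pos: [0.5445, 0.0102, 0.2436]
tool_rot: [-3.141, 0.002, -3.059]
force: [0.9, 0.1, -0.5]
gripper_width: 0.072
t 12.53 tcp [0.5445 0.0102 0.2436] yaw -175.26 F [ 0.9  0.1 -0.5] w 0.072
[ 0.5877 -0.1043  0.3   ] -> [ -3.37 -11.78  -5.62]
```

View pics/d1.png

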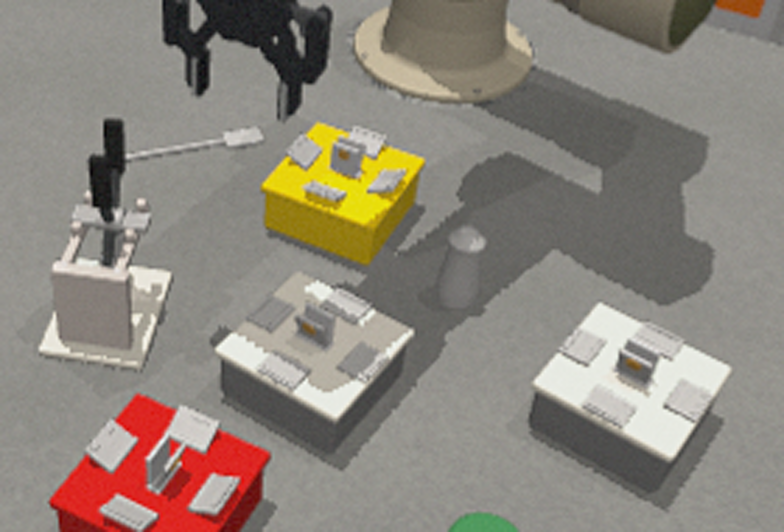

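All eight tabs are flat on both boxes: B at crop (310,340), A at (640,380). The pliers are still upright. Next I go above them.

```bash
python3 -m crank '-0.5 -2 0 0.18 0;-1 -4 0 0.36 0;-1.5 -6 0 0.54 0; -2 -8 0 0.72 0; -2.7 -10 0 0.9 0; -3.4 -11.8 0 1.08 0; -3.4 -11.8 0 1.25 0; -3.4 -11.8 0 1.304 0; -3.4 -11.8 0 1.304 0'; python3 -c "
from h import *
rel([(.5877,-.1043,.15)])
im=viewer.snapshot('scene'); crop(im,225,100,345,290,3.1,'e1')"
```

```text
t: 13.75
ee_pos: [0.5882, -0.1012, 0.2415]
tool_rot: [-3.141, -0.0, 1.921]
force: [0.2, 0.2, -0.3]
gripper_width: 0.0854
t 13.75 tcp [ 0.5882 -0.1012  0.2415] yaw 110.06 F [ 0.2  0.2 -0.3] w 0.0854
[ 0.5877 -0.1043  0.15  ] -> [-0.28 -0.16  9.15]
```

View pics/e1.png

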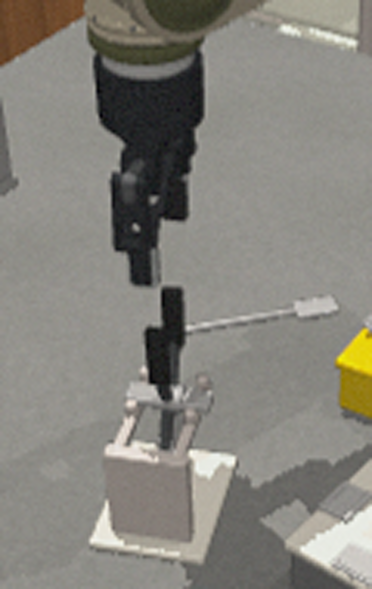

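The open fingers stand directly above the two handles, at about (165,320). I descend and close to about 54 mm.

```bash
python3 -m crank '-0.3 -0.15 0 0 0; -0.3 -0.15 2 0 0; -0.3 -0.15 4 0 0; -0.3 -0.15 6 0 0; -0.3 -0.15 8 0 0; -0.3 -0.15 9.1 0 0;-0.3 -0.15 9.1 0 0;-0.3 -0.15 9.1 0 50;-0.3 -0.15 9.1 0 85;-0.3 -0.15 9.1 0 85';python3 -m crank '0 0 0 0 92;0 0 0 0 92'
```

```text
t: 15.05
ee_pos: [0.5881, -0.1048, 0.1528]
tool_rot: [3.14, 0.002, 1.921]
force: [-3.7, -0.4, 10.5]
gripper_width: 0.0571
t: 15.3
ee_pos: [0.5878, -0.105, 0.1534]
tool_rot: [3.141, 0.003, 1.921]
force: [-6.5, -1.2, 14.2]
gripper_width: 0.0549
```

```bash
python3 -m crank '0 0 -1 0 92;0 0 -3 0 92;0 0 -6 0 92;0 0 -10 0 92;0 0 -13 0 92;0 0 -13 0 92';python3 -c "
from h import *
rel([(.587,.1131,.3)])
im=viewer.snapshot('scene'); crop(im,225,60,345,290,2.6,'f1')
im=viewer.snapshot('top');cv2.imwrite('pics/top_f1.png',im[:,:,::-1])"
```

```text
t: 16.05
ee_pos: [0.5883, -0.1045, 0.2829]
tool_rot: [3.138, 0.003, 1.921]
force: [1.3, 0.5, -2.7]
gripper_width: 0.0546
t 16.05 tcp [ 0.5883 -0.1045  0.2829] yaw 110.06 F [ 1.3  0.5 -2.7] w 0.0546
[0.587  0.1131 0.3   ] -> [20.48  7.35 -1.75]
```

View pics/f1.png

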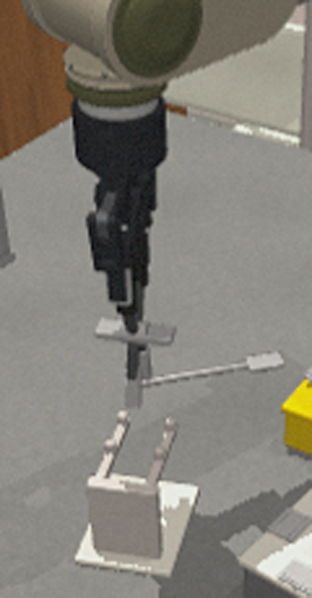

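```bash
cat >> h.py <<'E'
def lids(im,th=165):
    mask=(im.astype(int).min(2)>th).astype(np.uint8)
    mask=cv2.morphologyEx(mask,cv2.MORPH_CLOSE,np.ones((5,5)))
    for c in cv2.findContours(mask,0,2)[0]:
        if not 1500<cv2.contourArea(c)<6000: continue
        P=onplane('top',c[:,0],.06)[:,:2].astype(np.float32); r=cv2.minAreaRect(P)
        print('rect',np.round(r[0],4),np.round(r[1],4),'deg',round(r[2],1),'px',c[:,0].mean(0).round())
E
python3 - <<'E'
from h import *
print(proj('scene',[(.5883,-.1045,.2335)]), proj('top',[(.5883,-.1045,.2335)]))
im=viewer.snapshot('top'); lids(im); sc=viewer.snapshot('scene')
t=[]
for c in((.4831,.3695,.077),(.587,.1131,.077)):
    for n,I in(('scene',sc),('top',im)):
        u,v=proj(n,[c])[0].round().astype(int); t.append(cv2.resize(I[v-32:v+32,u-32:u+32,::-1],(390,290),interpolation=cv2.INTER_CUBIC)); print(n,u,v)
cv2.imwrite('pics/h1.png',np.vstack([np.hstack(t[:2]),np.hstack(t[2:])]))
E
```

```text
[[276.04966827 187.65467583]] [[362.59478209 235.87800148]]
rect [0.4836 0.3718] [0.1276 0.1268] deg 81.2 px [137. 299.]
rect [0.5886 0.1242] [0.1077 0.1278] deg 83.0 px [254. 245.]
rect [ 0.9963 -0.5046] [0.1354 0.2284] deg 0.1 px [527.  58.]
scene 467 279
top 136 297
scene 353 266
top 253 246
```

View pics/h1.png

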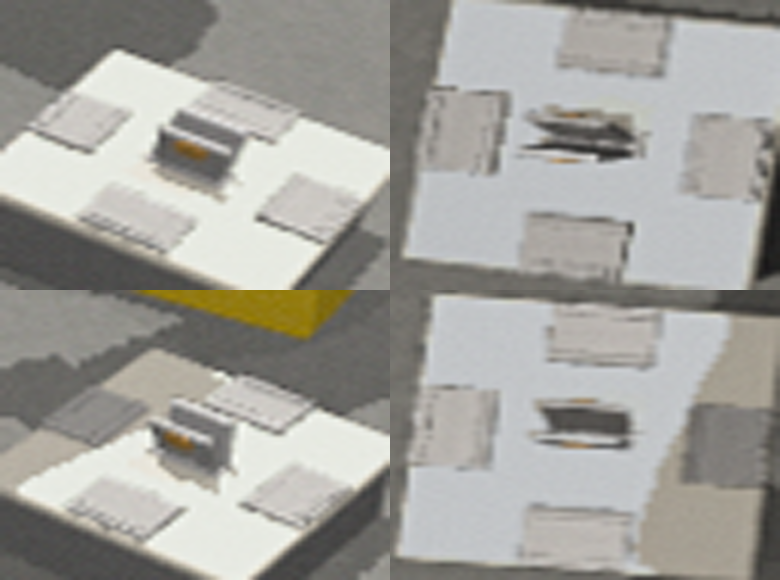

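Both hasps lean open toward +x. The pliers hang straight, with the crossbar within 1 px of where it should be. I go above box B.

```bash
python3 -m crank '3.5 1.2 0 0 92;8 2.7 0 0.12 92;13 4.5 0 0.25 92;17.5 6 0 0.37 92;20.5 7.8 0 0.47 92;20.5 7.8 1 0.47 92;20.5 7.8 1 0.47 92;20.5 7.8 1 0.47 92';python3 -c "
from h import *
rel([(.5925,.1129,.24),(.5925,.1129,.196)])
s=viewer.snapshot('scene'); t=viewer.snapshot('top'); lids(t)
p=lambda n,X:proj(n,[X])[0].round(1)
print(p('scene',(.5925,.1129,.22)),p('scene',(.587,.1131,.06)))
crop(s,300,140,420,320,3.3,'g1')"
```

```text
t: 17.25
ee_pos: [0.5907, 0.1139, 0.2704]
tool_rot: [-3.141, 0.0, 1.45]
force: [0.4, 0.1, -1.3]
gripper_width: 0.0549
t 17.25 tcp [0.5907 0.1139 0.2704] yaw 83.08 F [ 0.4  0.1 -1.3] w 0.0549
[0.5925 0.1129 0.24  ] -> [-0.08  0.2   3.04]
[0.5925 0.1129 0.196 ] -> [-0.08  0.2   7.44]
rect [ 0.6061 -0.0915] [0.1208 0.092 ] deg 19.2 px [348. 237.]
[355.6 222.9] [352.4 271. ]
```

View pics/g1.png

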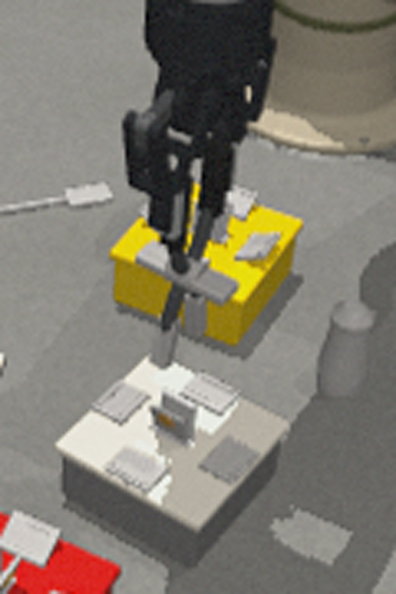

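The pliers hang upright above B's hasp: crossbar at crop (188,273), hasp at (172,420). I descend.

```bash
python3 -m crank '-0.1 0.2 2 0 92;-0.1 0.2 4 0 92;-0.1 0.2 5 0 92;-0.1 0.2 6 0 92;-0.1 0.2 7 0 92;-0.1 0.2 7.4 0 92;-0.1 0.2 7.4 0 92';python3 -c "
from h import *
rel([(.5925,.1129,.196)])
s=viewer.snapshot('scene')
crop(s,310,190,400,300,5.4,'g2')"
```

```text
t: 18.23
ee_pos: [0.5925, 0.1137, 0.1966]
tool_rot: [-3.142, 0.0, 1.451]
force: [-1.0, -0.3, -1.9]
gripper_width: 0.0549
t 18.23 tcp [0.5925 0.1137 0.1966] yaw 83.13 F [-1.  -0.3 -1.9] w 0.0549
[0.5925 0.1129 0.196 ] -> [-0.08  0.01  0.06]
```

View pics/g2.png

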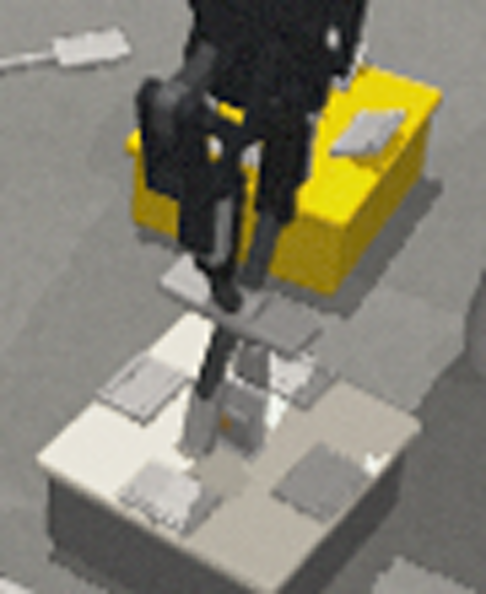

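The lid centre sits at crop (228,442). The front jaw, at (205,440), is in line with the hasp and the other jaw is behind it. I squeeze.

```bash
python3 -m crank '-0.1 0 0 0 105;-0.1 0 -0.1 0 120;-0.1 0 -0.2 0 135;-0.1 0 -0.3 0 150;-0.1 0 -0.3 0 160;-0.1 0 -0.3 0 168;-0.1 0 -0.3 0 168;-0.1 0 -0.3 0 168';python3 -m crank '0 0 0 0 174;0 0 0 0 174;0 0 0 0 174'
```

```text
t: 19.27
ee_pos: [0.5923, 0.1129, 0.2013]
tool_rot: [3.14, -0.0, 1.451]
force: [-8.8, 1.2, 10.6]
gripper_width: 0.0311
t: 19.65
ee_pos: [0.5923, 0.1129, 0.2013]
tool_rot: [3.141, -0.0, 1.451]
force: [-8.1, 1.8, 10.8]
gripper_width: 0.0313
```

```bash
python3 -m crank '0 0 0 0 150;0 0 0.1 0 130;0 0 0.3 0 110;0 0 0.3 0 92;0 0 0.3 0 92;0 0 0.3 0 92';python3 -m crank '0 0 -1 0 92;0 0 -3 0 92;0 0 -6 0 92;0 0 -9 0 92;0 0 -9 0 92'; python3 -c "
from h import *
rel([])
s=viewer.snapshot('scene')
crop(s,310,130,400,300,3.5,'g3')"
```

```text
t: 20.4
ee_pos: [0.5925, 0.1127, 0.1967]
tool_rot: [3.141, -0.0, 1.451]
force: [-0.3, 0.4, -0.9]
gripper_width: 0.0545
t: 21.02
ee_pos: [0.5931, 0.1127, 0.2892]
tool_rot: [3.136, -0.001, 1.451]
force: [-0.6, -0.9, -2.5]
gripper_width: 0.0546
t 21.02 tcp [0.5931 0.1127 0.2892] yaw 83.13 F [-0.6 -0.9 -2.5] w 0.0546
```

View pics/g3.png

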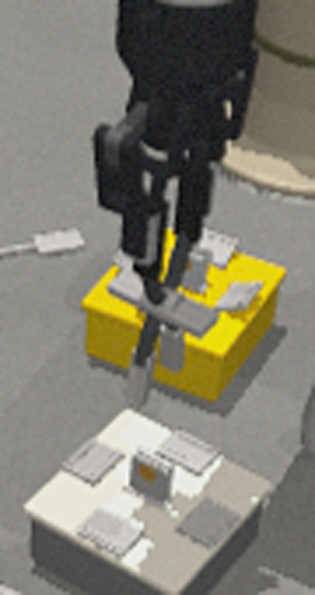

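B's hasp is now one closed block at crop (152,475). Before going to box A I re-measure it by colour, and check the pliers' height in the hand.

```bash
python3 -c "
from h import *
print(proj('scene',[(.5931,.1127,.2398)]))
t=viewer.snapshot('top'); lids(t)
s=viewer.snapshot('scene')
# scene lid mask of A
m=(s.astype(int).min(2)>165).astype(np.uint8); m=cv2.morphologyEx(m,cv2.MORPH_CLOSE,np.ones((9,9)))
for c in cv2.findContours(m,0,2)[0]:
    if cv2.contourArea(c)>800:
        x=c[:,0].mean(0)
        P=onplane('scene',c[:,0],.06)[:,:2].astype(np.float32); r=cv2.minAreaRect(P); print('scene',np.round(r[0],4),np.round(r[1],4),round(r[2],1))
"
```

```text
[[356.04284658 216.19291582]]
rect [ 0.6061 -0.0916] [0.1208 0.092 ] deg 19.3 px [348. 236.]
scene [0.8374 0.4525] [0.1841 0.1841] 71.3
scene [ 0.9937 -0.2041] [0.2811 0.0953] 68.8
scene [ 1.138  -0.2357] [0.6452 0.15  ] 74.5
scene [0.4807 0.3701] [0.1295 0.1354] 81.1
scene [0.5848 0.1113] [0.1293 0.1345] 83.3
scene [0.3692 0.6415] [0.6856 0.2077] 1.0
scene [ 0.7196 -0.64  ] [0.2927 0.1685] 0.3
scene [-1.161  -0.5775] [1.1722 0.434 ] 18.5
scene [-1.7859  0.3907] [1.1045 0.6121] 3.5
scene [-0.3836 -2.5023] [0.8459 1.0642] 89.6
```

```bash
python3 -c "
from h import *
rel([(.4882,.371,.27)])"; python3 -m crank '5 -2 0 0 92'
```

```text
t 21.18 tcp [0.592  0.1127 0.2852] yaw 83.13 F [ 0.5  0.5 -2.6] w 0.0547
[0.4882 0.371  0.27  ] -> [ 24.41 -13.39   1.54]
t: 21.3
ee_pos: [0.5788, 0.1629, 0.2847]
tool_rot: [-3.139, 0.001, 1.446]
force: [0.5, 0.6, -2.9]
gripper_width: 0.0548
```

```bash
python3 -m crank '5 -2.5 0 0 92;10 -5.5 0 0.034 92;14 -8 0 0.034 92;17.5 -10 0 0.034 92;19.4 -11.4 0 0.034 92;19.4 -11.4 1.5 0.034 92;19.4 -11.4 1.5 0.034 92;19.4 -11.4 1.5 0.034 92';python3 -c "
from h import *
rel([(.4882,.371,.24),(.4882,.371,.1965)])
t=viewer.snapshot('top'); lids(t)
s=viewer.snapshot('scene')
m=(s.astype(int).min(2)>165).astype(np.uint8); m=cv2.morphologyEx(m,cv2.MORPH_CLOSE,np.ones((9,9)))
for c in cv2.findContours(m,0,2)[0]:
    if 800<cv2.contourArea(c)<6000:
        P=onplane('scene',c[:,0],.06)[:,:2].astype(np.float32); r=cv2.minAreaRect(P); print('scene',np.round(r[0],4),np.round(r[1],4),round(r[2],1))
cv2.imwrite('pics/k_s.png',s[:,:,::-1])
"
```

```text
t: 22.3
ee_pos: [0.4891, 0.3701, 0.2713]
tool_rot: [-3.141, 0.0, 1.415]
force: [-0.1, -0.2, -1.8]
gripper_width: 0.0546
t 22.3 tcp [0.4891 0.3701 0.2713] yaw 81.1 F [-0.1 -0.2 -1.8] w 0.0546
[0.4882 0.371  0.24  ] -> [ 0.08 -0.1   3.13]
[0.4882 0.371  0.1965] -> [ 0.08 -0.1   7.48]
rect [0.5875 0.1147] [0.1269 0.1278] deg 83.1 px [252. 247.]
rect [0.608  0.6303] [0.1474 0.1375] deg 0.4 px [ 35. 249.]
rect [ 0.606  -0.0915] [0.1208 0.0922] deg 19.3 px [348. 237.]
rect [ 0.9948 -0.5033] [0.133  0.2261] deg 0.2 px [521.  67.]
scene [ 0.9937 -0.2041] [0.2811 0.0953] 68.8
scene [0.4826 0.3689] [0.1271 0.1308] 81.5
scene [0.5851 0.1117] [0.1312 0.135 ] 83.4
scene [ 0.72   -0.6401] [0.1662 0.2933] 89.6
scene [-1.5828  0.3988] [1.4711 0.637 ] 0.7
scene [-0.3836 -2.5023] [0.8459 1.0642] 89.6
```

```bash
python3 -m crank '0.1 -0.1 2 0 92;0.1 -0.1 4 0 92;0.1 -0.1 5 0 92;0.1 -0.1 6 0 92;0.1 -0.1 7 0 92;0.1 -0.1 7.45 0 92;0.1 -0.1 7.45 0 92'; python3 -c "
from h import *
rel([(.4882,.371,.1965)])
s=viewer.snapshot('scene');cv2.imwrite('pics/k_s2.png',s[:,:,::-1])"
```

```text
t: 23.28
ee_pos: [0.4877, 0.3721, 0.197]
tool_rot: [-3.141, 0.0, 1.417]
force: [0.7, -0.3, -1.7]
gripper_width: 0.0546
t 23.27 tcp [0.4877 0.3721 0.197 ] yaw 81.18 F [ 0.7 -0.3 -1.7] w 0.0546
[0.4882 0.371  0.1965] -> [-0.1   0.06  0.05]
```

No contact forces, and it sits the same as it did on B. I squeeze with the same rows.

```bash
python3 -m crank '-0.1 0 0 0 105;-0.1 0 -0.1 0 120;-0.1 0 -0.2 0 135;-0.1 0 -0.3 0 150;-0.1 0 -0.3 0 160;-0.1 0 -0.3 0 168;-0.1 0 -0.3 0 168;-0.1 0 -0.3 0 168';python3 -m crank '0 0 0 0 174;0 0 0 0 174;0 0 0 0 174'
```

```text
t: 24.32
ee_pos: [0.4872, 0.3717, 0.2015]
tool_rot: [3.141, -0.002, 1.417]
force: [-8.4, 1.7, 8.3]
gripper_width: 0.0309
t: 24.7
ee_pos: [0.4871, 0.3717, 0.2015]
tool_rot: [3.141, -0.002, 1.417]
force: [-8.9, 2.4, 9.5]
gripper_width: 0.0307
```

```bash
python3 -m crank '0 0 0 0 150;0 0 0.1 0 130;0 0 0.3 0 110;0 0 0.3 0 92;0 0 0.3 0 92;0 0 0.3 0 92';python3 -m crank '0 0 -1 0 92;0 0 -3 0 92;0 0 -6 0 92;0 0 -9 0 92;0 0 -9 0 92'; python3 -c "
from h import *
rel([(.58,-.1,.28)])
s=viewer.snapshot('scene')
c=lambda x0,y0,x1,y1,f:cv2.resize(s[y0:y1,x0:x1,::-1],None,fx=f,fy=f,interpolation=cv2.INTER_CUBIC)
cv2.imwrite('pics/m1.png',np.hstack([c(305,230,405,310,4),c(415,190,515,340,4)[-320:]]))
cv2.imwrite('pics/m0.png',s[:,:,::-1])"
```

```text
t: 25.45
ee_pos: [0.4877, 0.3711, 0.1971]
tool_rot: [3.141, -0.0, 1.417]
force: [-0.5, -0.5, -1.7]
gripper_width: 0.0547
t: 26.08
ee_pos: [0.4882, 0.3715, 0.2897]
tool_rot: [3.137, -0.003, 1.417]
force: [-0.2, 1.0, -1.3]
gripper_width: 0.0546
t 26.07 tcp [0.4882 0.3715 0.2897] yaw 81.18 F [-0.2  1.  -1.3] w 0.0546
[ 0.58 -0.1   0.28] -> [-45.18  16.3    0.9 ]
```

```bash
python3 -m crank '-4 1.5 0 0 92;-9 3.2 0 0 92;-14 5 0 -0.1 92;-19 6.8 0 -0.2 92;-24 8.6 0 -0.3 92;-29 10.4 0 -0.4 92;-34 12.3 0 -0.504 92;-39 14 0 -0.504 92;-43 15.5 0 -0.504 92;-45.5 17 0 -0.504 92'; python3 -m crank '0 0 0 0 92;0 0 0 0 92;0 0 0 0 92'; python3 -c "
from h import *
rel([(.588,-.1047,.28),(.588,-.1047,.154)])"
```

```text
t: 27.38
ee_pos: [0.5854, -0.1065, 0.2853]
tool_rot: [-3.139, -0.002, 1.919]
force: [0.5, 0.6, -1.7]
gripper_width: 0.0542
t: 27.75
ee_pos: [0.5856, -0.1036, 0.2869]
tool_rot: [-3.141, -0.0, 1.922]
force: [-0.6, 0.0, -1.4]
gripper_width: 0.0548
t 27.75 tcp [ 0.5856 -0.1036  0.2869] yaw 110.12 F [-0.6  0.  -1.4] w 0.0548
[ 0.588  -0.1047  0.28  ] -> [-0.19  0.19  0.69]
[ 0.588  -0.1047  0.154 ] -> [-0.19  0.19 13.29]
```

```bash
python3 -m crank '-0.2 0.2 3 0 92;-0.2 0.2 6 0 92;-0.2 0.2 8.5 0 92;-0.2 0.2 10 0 92;-0.2 0.2 11.2 0 92;-0.2 0.2 12 0 92;-0.2 0.2 12.6 0 92;-0.2 0.2 12.6 0 92'; python3 -m crank '0 0 0.4 0 92;0 0 0.7 0 92;0 0 0.7 0 92'; python3 -c "
from h import *
rel([(.588,-.1047,.154)])"
```

```text
t: 28.75
ee_pos: [0.5883, -0.1058, 0.161]
tool_rot: [-3.141, -0.0, 1.921]
force: [-0.1, 0.3, -2.7]
gripper_width: 0.0543
t: 29.12
ee_pos: [0.5892, -0.1071, 0.1563]
tool_rot: [3.139, 0.004, 1.921]
force: [-1.2, -4.0, 9.0]
gripper_width: 0.0547
t 29.12 tcp [ 0.5892 -0.1071  0.1563] yaw 110.04 F [-1.2 -4.   9. ] w 0.0547
[ 0.588  -0.1047  0.154 ] -> [ 0.27 -0.03  0.23]
```

```bash
python3 -m crank '0 0 0 0 85;0 0 0 0 75;0 0 0 0 60;0 0 0 0 30;0 0 0 0 0;0 0 0 0 0;0 0 0 0 0'; python3 -m crank '0 0 -2 0 0;0 0 -4 0 0;0 0 -8 0 0;0 0 -12 0 0;-6 0 -14 0 0;-12 0 -14 0 0;-18 0 -14 0 0;-18 0 -14 0 0'; python3 -c "
from h import *
rel([]); s=viewer.snapshot('scene');t=viewer.snapshot('top');lids(t)
R=lambda I,x0,y0,x1,y1,w,h:cv2.resize(I[y0:y1,x0:x1,::-1],(w,h),interpolation=cv2.INTER_CUBIC)
a=np.vstack([np.hstack([R(s,313,235,393,305,360,300),R(s,427,245,507,315,360,300)]),np.hstack([R(s,240,185,320,250,360,290),R(t,310,195,390,260,360,290)])])
cv2.imwrite('pics/z1.png',a)
p=proj('scene',[(.5877,-.1043,.104)])[0];print('seat',p,(p-[240,185])*[360/80,290/65]+[0,300])
p=proj('top',[(.5877,-.1043,.104)])[0];print('seat',p,(p-[310,195])*[360/80,290/65]+[360,300])"
```

```text
t: 30.0
ee_pos: [0.5883, -0.1058, 0.1541]
tool_rot: [-3.142, 0.0, 1.921]
force: [-0.2, 1.0, -0.4]
gripper_width: 0.0851
t: 31.0
ee_pos: [0.6501, -0.2789, 0.2906]
tool_rot: [-3.139, -0.002, 1.916]
force: [0.7, -0.3, 0.3]
gripper_width: 0.0854
t 31.0 tcp [ 0.6501 -0.2789  0.2906] yaw 109.81 F [ 0.7 -0.3  0.3] w 0.0854
rect [0.4838 0.3718] [0.1276 0.1272] deg 80.9 px [137. 297.]
rect [0.5875 0.1146] [0.1272 0.128 ] deg 83.2 px [253. 246.]
rect [ 0.7953 -0.7056] [0.3681 0.2313] deg 7.1 px [610. 137.]
rect [0.9702 0.5847] [0.2284 0.1832] deg 34.6 px [52. 79.]
rect [1.024  0.0692] [0.1246 0.194 ] deg 88.7 px [266.  57.]
rect [ 0.9809 -0.5608] [0.2709 0.245 ] deg 64.1 px [544.  53.]
seat [278.86210387 228.34042209] [174.87946741 493.36496009]
seat [355.42163659 241.69514204] [564.39736467 508.33217217]
```

View pics/z1.png

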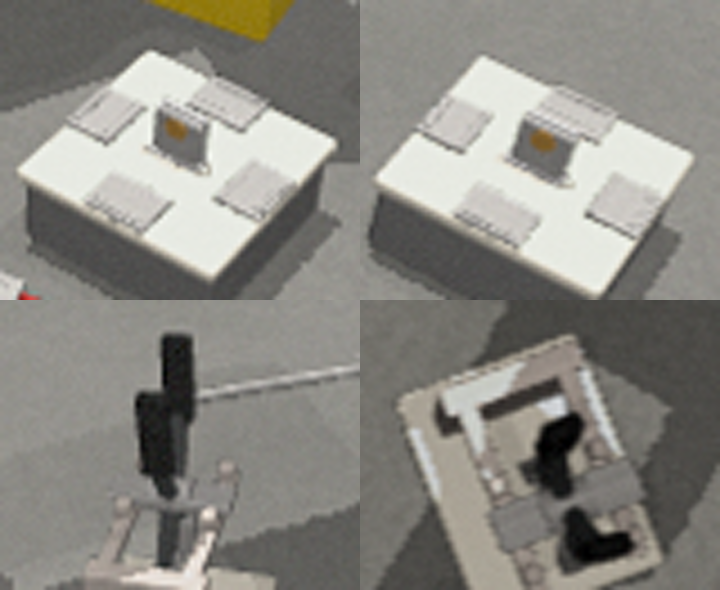

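The last picture shows all four tabs flat and the hasp shut as one block on both boxes. The pliers hang upright between the lips, with the crossbar near (570,505) against the expected seat at (564,508). I hand in.

```bash
python3 -c "
from cell import manip
print(manip.get_state()['t'], manip.sign_off())"
```

```text
the job is handed in; nothing more can be done
31.1 None
```

The job is handed in at t = 31.1 s. I sealed both white boxes: all eight tabs are pressed flat, and both hasps were squeezed shut with the pliers. The pliers are back on their stand. Only two white boxes were on the table; the red and yellow ones were left alone.

**Boxes and hasps:** the last pictures show every tab flat and each hasp closed into a single block. Both boxes stand where they were measured, to within about 2 mm. While squeezing, the fingers stopped at about 31 mm on both hasps, against the 29 mm given, and both look shut.

**Pliers:** they hang upright between the lips of the stand. The handle tops are within about 1.5 px (roughly 3–4 mm) of where they were at the start, and the robot is clear of everything. They touched down with the tool 2–3 mm higher than when I picked them up, probably from slipping slightly in the grip.

**Glasses:** no move went near them. They are not in the last crops, so I did not check them again at the end.

**One mistake:** I overshot the fourth tab of the first box by 56 mm. The force reading there showed no contact (0.8 N), and I went back and pressed the tab properly.

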